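Lay out the gem jars for three ring-setting jobs

ROBOT

A 6-joint arm with a two-finger parallel gripper is mounted at the origin on the work surface. World frame = base frame: x ahead of the robot, y to its left, z up, the work surface at z = 0. Lengths are in m, angles in rad, forces in N, time in s.
With the tool pointing down it reaches from about 0.375 to 0.9 m from the base axis. Payload 3.1 kg.
Tool frame: the origin (TCP) lies at the very end of the fingers, on their centre line; the grasp point (between the pads) lies 19 mm behind it; z points along the fingers, y is the line along which they close (so a half turn about z gives the same grasp; the last joint's range is limited). The gripper opens to 87 mm and grips with 3 to 60 N. Pads are 19 mm wide; open, the fingers measure 117 mm over their backs; the gripper's body (75 mm by 190 mm) begins 51 mm behind the grasp point.
Start: joints at [-1.397, 0.527, 1.433, -0, 1.181, -0.178], TCP at [0.215, -0.587, 0.223] pointing down, gripper open.
Joint ranges: [-3.08, 3.08], [-0.75, 2.2], [0.22, 2.44], [-1.43, 4.57], [0, 2.65], [-2.85, 2.85]. Speed limits (rad/s): [2.79, 2.79, 3.14, 3.14, 3.14, 3.14].

INTERFACE

Orientations are given as a unit quaternion [x, y, z, w].
In Python, from rig import robot gives the robot as it stands. The module is installed in compiled form; this text tells all that it offers.
- The arm moves only by the tool servo_tool, never from a script. Its argument "rows" is one flat list of numbers, 5 for each row, row after row: the closure, from -1 (fully open) to 1 (shut), so that 0 is half open, then the shift along the tool's x, y, z in m, then the turn about the tool's z in degrees. A call has 1 to 5 rows; each row shifts and turns the commanded pose from where the row before left it, along the tool's axes as they then stand; what a row does not reach is not made up. A row lasts 1/12 s, in which the tool goes at most 41.7 mm and 7.16 degrees, less where a joint would pass 70% of its speed; a pose out of reach is approached as far as the arm can. A call with a gripper value outside its range is refused whole. The fingers move at their own pace and stop on an object; "newtons" is the grip in N (left out, the last holds). Time passes only in rows, so rows that do not move let the fingers close. It gives the time, the measured TCP pose, the force, the opening and the grip force at its end, in the units of the state.
- robot.get_obs(): the state, without advancing time (a new reading comes with each control period).
- robot.camera(name): name is "scene" or "top"; returns a dict with "pixels" (400x640x3 uint8, red, green, blue), "intrinsics" (3x3 intrinsics, pixels), "rvec" (rotation vector, rad) and "tvec" (3), from world to camera coordinates, as OpenCV has them. Camera axes: x right, y down, z forward; pixel columns grow to the right and rows downward; lengths in m; the calibration is good to about 2 mm. A picture is of the moment at which its call begins. There is no depth.
- robot.hand_in(): hands the job in; it is judged then, once.
Trained networks look in a picture, given as the dict that the camera call returned (one of the last four; its "shot" number tells which), for a name from the list of things; names that differ only in an ending like _2 or _b are one class to them, and where a whole thing is asked for, a point or a joint stands for the part that bears it (a point fixed in the world has none). Each returns a list of dicts, best first, with "score" (0 to 1); they miss things now and then, are a little off and sometimes report something else, mostly with a low value. They report only what shows in the picture. A call takes as long as a camera call. They do not tell look-alikes from the thing itself.
- robot.spot_in(picture, query): "at" ([x, y, z] in m, in world coordinates, good to about 4 mm: the middle of the surface that is visible of it).
- robot.outline_of(picture, query): "region" (400x640 bool, what is visible of it).
- robot.place_of(picture, query): "at" ([x, y, z] in m, in world coordinates, good to about 4 mm: a listed point, or the origin of a listed thing).
The state is a dict: "time": time; "q": joint angles; "joint_velocities": joint speeds; "joint_torque": joint torques, N m; "position": TCP position; "tool_rot": TCP orientation; "ft_force": force on the tool from outside, world axes, zero at the start; "moment": the same for the moment, N m; "grip_width": finger opening in m; "grip_force": force on a finger pad.
Only numpy, scipy, OpenCV 4.12 (cv2) and the standard library are available. Lean on these libraries where they do the work, as an engineer would, in place of code of your own. Each camera call takes 0.05 s, during which the arm holds its last target. There are 200 camera calls.

TASK

First take the empty gem jar off the job tray it was left on and stand it in the wooden box for empties, before you move any other jar. Then stand the jars with the red, blue and green stones upright on the tray of the same colour, each centred on the tray's round black pad. Leave the jar with the amber stone where it is.

Things in the scene. Friction and masses are not known exactly. Their poses are not given: they have to be found in the camera images.
- jar_red_center (a point): round white gem jar with a clear top; under it one large red stone on black foam. 42 mm in diameter and 50 mm high, about 60 g, rigid and closed, graspable anywhere round its side. The point is its centre, 25 mm above its underside; z points up. Starts upright on the bench, in the row of jars nearest the robot.
- jar_blue_center (a point): round white gem jar with a clear top; under it one large blue stone on black foam. 42 mm in diameter and 50 mm high, about 60 g, rigid and closed, graspable anywhere round its side. The point is its centre, 25 mm above its underside; z points up. Starts upright on the bench, in the row of jars nearest the robot.
- jar_green_center (a point): round white gem jar with a clear top; under it one large green stone on black foam. 42 mm in diameter and 50 mm high, about 60 g, rigid and closed, graspable anywhere round its side. The point is its centre, 25 mm above its underside; z points up. Starts upright on the bench, in the row of jars nearest the robot.
- jar_amber_center (a point): round white gem jar like the others, with an amber (orange-yellow) stone; it belongs to no tray and stays where it is. 42 mm in diameter and 50 mm high, about 60 g, rigid and closed, graspable anywhere round its side. The point is its centre, 25 mm above its underside; z points up.
- jar_empty_center (a point): round white gem jar without a stone: only black foam under the clear top. 42 mm in diameter and 50 mm high, about 60 g, rigid and closed, graspable anywhere round its side. The point is its centre, 25 mm above its underside; z points up. It starts upright, centred on the pad of one of the three job trays (which one changes).
- tray_red: red job tray, fixed to the bench. Origin: under the centre of its round black felt pad (56 mm across), at bench height; the pad's top is 4 mm above the bench. z up; the tray reaches from x = -45 to +105 mm and 42 mm to either side in y, with a rim 8 mm high. A small wooden block with a gold ring on it stands at x = 72 to 98 mm, y within 25 mm, up to 32 mm high. The tray is turned at most 0.2 rad from the world's axes, ring block away from the robot.
- tray_blue: blue job tray, fixed to the bench. Origin: under the centre of its round black felt pad (56 mm across), at bench height; the pad's top is 4 mm above the bench. z up; the tray reaches from x = -45 to +105 mm and 42 mm to either side in y, with a rim 8 mm high. A small wooden block with a gold ring on it stands at x = 72 to 98 mm, y within 25 mm, up to 32 mm high. The tray is turned at most 0.2 rad from the world's axes, ring block away from the robot.
- tray_green: green job tray, fixed to the bench. Origin: under the centre of its round black felt pad (56 mm across), at bench height; the pad's top is 4 mm above the bench. z up; the tray reaches from x = -45 to +105 mm and 42 mm to either side in y, with a rim 8 mm high. A small wooden block with a gold ring on it stands at x = 72 to 98 mm, y within 25 mm, up to 32 mm high. The tray is turned at most 0.2 rad from the world's axes, ring block away from the robot.
- box_empties: shallow open box of light wood for empty jars, fixed to the bench, outside 150 x 150 mm, walls 5 mm thick and 20 mm high, floor 5 mm thick. Origin: centre of its underside, at bench height; x and y along its sides, z up.
Mind the look-alikes: they are no part of the job. What is shaped like the part that bears jar_red_center but pink is not meant. What is shaped like the part that bears jar_green_center but pink is not meant.

How it is judged:
On the way:
1. the empty jar stands in the box while the other jars are still where they started (x of jar_empty_center in the frame of box_empties between -0.05 and 0.05 m and y of jar_empty_center in the frame of box_empties between -0.05 and 0.05 m and height (world z) of jar_empty_center below 0.036 m and angle between jar_empty_center's own z axis and vertical below 0.1 rad and linear speed of jar_empty below 0.03 m/s and distance of each of jar_red_center, jar_blue_center, jar_green_center, jar_amber_center from where it was at the start of the episode below 0.02 m), for 0.2 s.
At the end, for the whole second after the job is handed in: Empty jar upright in the box (centre within 50 mm of the box centre along each side); red, blue and green jars upright (0.1 rad) on the tray of their colour, within 12 mm of the pad centre; amber jar within 15 mm of its start; all released and at rest (x of jar_empty_center in the frame of box_empties between -0.05 and 0.05 m and y of jar_empty_center in the frame of box_empties between -0.05 and 0.05 m and height (world z) of each of jar_empty_center, jar_red_center, jar_blue_center, jar_green_center below 0.036 m and angle between each of jar_empty_center, jar_red_center, jar_blue_center, jar_green_center's own z axis and vertical below 0.1 rad and horizontal distance between jar_red_center and tray_red below 0.012 m and height (world z) of each of jar_red_center, jar_blue_center, jar_green_center above 0.024 m and horizontal distance between jar_blue_center and tray_blue below 0.012 m and horizontal distance between jar_green_center and tray_green below 0.012 m and distance of jar_amber_center from where it was at the start of the episode below 0.015 m and linear speed of each of jar_red, jar_blue, jar_green, jar_empty, jar_amber below 0.02 m/s); the robot touches nothing.
It fails at once if the amber jar is pushed or carried away (more than 15 mm) (distance of jar_amber_center from where it was at the start of the episode above 0.015 m).
It also fails if it takes over 86 s, if anything falls off the work surface, if the arm or the gripper's body presses on something with over 40 N, if the wrist force passes 120 N, or if a joint passes its speed limit or range.

## Working session

There is one attempt and no reset: what is moved stays moved. The work goes in short steps, Python scripts to look and compute and a tool call to move; the robot and the scene stay as the last step left them, time stands still between calls to the robot, and variables do not carry over. Pictures are saved under pics/ and viewed, at most 14 in all, crops included, and the job is handed in when it is done.

Besides the shell and the picture viewer there is one more tool, called after "Call:" as name(argument=value, ...) on one line, values as JSON. servo_tool: Moves the arm, as the interface text tells. Its arguments: {"type":"object","properties":{"rows":{"type":"array","items":{"type":"number"}},"newtons":{"type":"number"}},"required":["rows"]}

```bash
mkdir -p pics; cat > h.py <<'E'
import cv2, numpy as np
from rig import robot
def shot(n,name):
    p=robot.camera(n); cv2.imwrite(f'pics/{name}.png',p['pixels'][:,:,::-1]); return p
def proj(p,X):
    u,_=cv2.projectPoints(np.array(X,float).reshape(-1,3),np.array(p['rvec'],float),np.array(p['tvec'],float),np.array(p['intrinsics'],float),None); return u.reshape(-1,2)
def back(p,uv,z):
    R=cv2.Rodrigues(np.array(p['rvec'],float))[0];t=np.array(p['tvec'],float).ravel()
    d=R.T@np.linalg.inv(p['intrinsics'])@np.array([uv[0],uv[1],1.]);c=-R.T@t
    return c+d*(z-c[2])/d[2]
E
python3 - <<'E'
from h import *
for n in('top','scene'):
    p=shot(n,n+'0')
    for q in['jar_red_center','jar_blue_center','jar_green_center','jar_amber_center','jar_empty_center','tray_red','tray_blue','tray_green','box_empties']:
        for r in robot.place_of(p,q)[:3]:
            print(n,q,round(r['score'],2),np.round(r['at'],3),proj(p,r['at']).round()[0])
o=robot.get_obs();print(o['time'],o['position'],o['tool_rot'],o['grip_width'])
E
```

```text
top jar_red_center 0.75 [ 0.442 -0.075  0.027] [364. 221.]
top jar_red_center 0.72 [ 0.54  -0.046  0.023] [351. 180.]
top jar_blue_center 0.55 [ 0.456 -0.327  0.023] [469. 215.]
top jar_green_center 0.8 [0.443 0.039 0.025] [317. 220.]
top jar_green_center 0.68 [ 0.36  -0.013  0.023] [338. 255.]
top jar_green_center 0.38 [ 0.607 -0.201  0.032] [416. 152.]
top jar_amber_center 0.7 [ 0.436 -0.204  0.025] [417. 223.]
top jar_amber_center 0.19 [0.447 0.041 0.027] [316. 219.]
top jar_empty_center 0.73 [ 0.608 -0.2    0.034] [416. 152.]
top tray_red 0.88 [ 0.651 -0.021  0.004] [341. 137.]
top tray_blue 0.57 [ 0.645  0.16  -0.001] [269. 141.]
top tray_green 0.79 [ 0.607 -0.199 -0.004] [412. 155.]
top tray_green 0.45 [0.644 0.16  0.001] [269. 141.]
top box_empties 0.58 [ 0.421  0.339 -0.001] [198. 229.]
scene jar_red_center 0.97 [ 0.444 -0.077  0.024] [286. 193.]
scene jar_red_center 0.66 [ 0.543 -0.039  0.03 ] [297. 226.]
scene jar_blue_center 0.88 [ 0.46  -0.325  0.023] [174. 190.]
scene jar_green_center 0.25 [ 0.61  -0.203  0.004] [211. 255.]
scene jar_amber_center 0.91 [ 0.436 -0.205  0.024] [230. 186.]
scene jar_empty_center 0.7 [ 0.607 -0.199  0.033] [210. 245.]
scene tray_red 0.87 [ 0.653 -0.023  0.   ] [299. 281.]
scene tray_blue 0.71 [0.637 0.164 0.001] [398. 282.]
scene tray_green 0.62 [ 0.608 -0.202  0.002] [212. 255.]
scene box_empties 0.89 [ 0.426  0.334 -0.002] [468. 207.]
1.0 [ 0.2153758  -0.58670188  0.22257502] [ 9.84570103e-01  1.74990603e-01 -4.67714705e-06  1.64072553e-05] 0.08701182785767196
```

```bash
ls pics
```

```text
scene0.png
top0.png
```

View pics/top0.png

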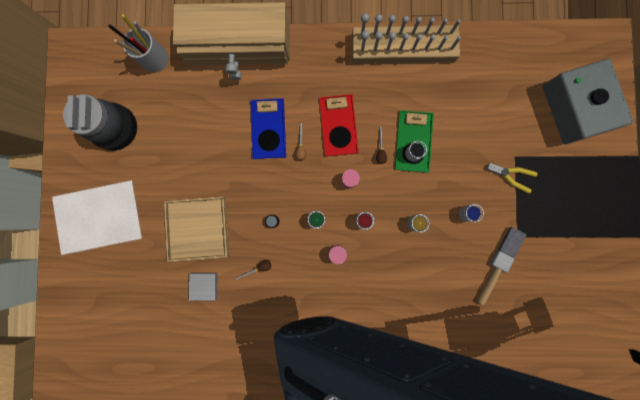

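View pics/scene0.png

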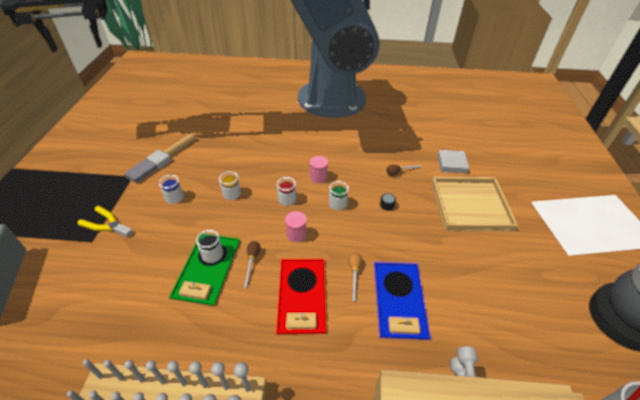

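The top view shows the empty jar on the green tray (416,152). The red, blue, green and amber jars are at (364,221), (472,213), (317,220) and (419,223), and the pink decoys at (351,179) and (338,255). The scene view agrees, with the empty box at (473,203).

Call:
servo_tool(rows=[-1,0,0,0,6.72,-1,0,0,0,6.72,-1,0,0,0,6.72,-1,0,0,0,0], newtons=20)

```text
time: 1.33
position: [0.2154, -0.5867, 0.2226]
tool_rot: [1.0, -0.001, 0.0, 0.0]
ft_force: [-0.5, 0.7, 0.5]
grip_width: 0.0869
grip_force: 0.0
```

Call:
servo_tool(rows=[-1,0.028,-0.0275,0,0,-1,0.028,-0.0275,0,0,-1,0.028,-0.0275,0,0,-1,0.028,-0.0275,0,0,-1,0.028,-0.0275,0,0])

```text
time: 1.75
position: [0.3563, -0.4479, 0.2226]
tool_rot: [1.0, 0.001, 0.0, 0.0]
ft_force: [0.6, -0.5, -0.2]
grip_width: 0.0869
grip_force: 0.0
```

Call:
servo_tool(rows=[-1,0.028,-0.0275,0,0,-1,0.028,-0.0275,0,0,-1,0.028,-0.0275,0,0,-1,0.028,-0.0275,0,0,-1,0.028,-0.0275,0,0])

```text
time: 2.17
position: [0.4966, -0.3102, 0.2228]
tool_rot: [1.0, 0.002, 0.0, 0.0]
ft_force: [-0.1, -0.3, -0.2]
grip_width: 0.0869
grip_force: 0.0
```

Call:
servo_tool(rows=[-1,0.028,-0.0275,0,0,-1,0.028,-0.0275,0,0,-1,0.028,-0.0275,0,0,-1,0.028,-0.0275,0,0,-1,0,0,0,0])

```text
time: 2.58
position: [0.6122, -0.1961, 0.2227]
tool_rot: [1.0, 0.005, 0.002, -0.001]
ft_force: [-0.1, -0.5, 0.9]
grip_width: 0.0869
grip_force: 0.0
```

```bash
python3 - <<'E'
from h import *
import re
# pad/stone refinement from the saved first top picture
p=robot.camera('top'); o=robot.get_obs();print(o['time'],o['position'],o['tool_rot'],o['q'])
img=cv2.imread('pics/top0.png');hsv=cv2.cvtColor(img,cv2.COLOR_BGR2HSV)
for n,(u,v) in dict(red=(340,137),blue=(269,140)).items():
    m=np.zeros(img.shape[:2],np.uint8);m[v-20:v+20,u-16:u+16]=(hsv[v-20:v+20,u-16:u+16,2]<50)*255
    k,l,s,c=cv2.connectedComponentsWithStats(m);i=1+s[1:,4].argmax();print(n,s[i],back(p,c[i],.004).round(4))
# tray colour extents
for n,h,b in(('red',(0,6),(315,90,362,165)),('blue',(110,130),(245,90,292,165)),('green',(50,80),(390,105,440,180))):
    x0,y0,x1,y1=b;s=hsv[y0:y1,x0:x1];m=((s[...,0]>=h[0])&(s[...,0]<=h[1])&(s[...,1]>150)&(s[...,2]>60)).astype(np.uint8)
    r=cv2.minAreaRect(np.argwhere(m)[:,::-1].astype(np.float32)+[x0,y0] if 0 else (np.argwhere(m)[:,::-1]+np.array([x0,y0])).astype(np.float32))
    bx=np.array([back(p,q,.008)[:2] for q in cv2.boxPoints(r)])
    c=bx.mean(0); e=bx[1]-bx[0];f=bx[2]-bx[1];d=e if np.linalg.norm(e)>np.linalg.norm(f) else f;L=np.linalg.norm(d);d=d/L*np.sign(d[0])
    print(n,c,L,'pad',c-.03*d,'yaw',np.arctan2(d[1],d[0]))
for n in('red','blue','green','amber','empty'):
    print(n,[(round(r['score'],2),np.round(r['at'],3)) for r in robot.place_of(p,f'jar_{n}_center')[:2]])
E
```

```text
2.6333 [ 0.60969583 -0.19854933  0.22244681] [ 9.99990695e-01  4.27723142e-03  5.60076820e-04 -4.70290529e-05] [-4.89105724e-01  5.49449092e-01  1.39048848e+00  6.57895432e-04
  1.20071315e+00  1.07289844e+00]
red [330 127  21  20 330] [ 0.6526 -0.0184  0.004 ]
blue [259 130  20  21 331] [0.6455 0.1612 0.004 ]
red [ 0.68207248 -0.0151635 ] 0.1515382024220552 pad [ 0.65220894 -0.01802174] yaw 0.09541933545265528
blue [0.67431582 0.16266674] 0.14874797859707553 pad [0.64434739 0.16129085] yaw 0.04587927316032911
green [ 0.6391231 -0.2013542] 0.14677156876936553 pad [ 0.60922695 -0.1988601 ] yaw -0.08323265605458229
red [(0.72, array([ 0.444, -0.076,  0.024])), (0.62, array([ 0.544, -0.045,  0.025]))]
blue [(0.44, array([0.445, 0.038, 0.024]))]
green [(0.66, array([0.447, 0.04 , 0.025])), (0.57, array([ 0.364, -0.01 ,  0.023]))]
amber []
empty [(0.69, array([ 0.606, -0.204,  0.032]))]
```

Call:
servo_tool(rows=[-1,0,0,0.035,0,-1,0,0,0.035,0,-1,0,0,0.035,0,-1,0,0,0.035,0,-1,0,0,0.03,0])

```text
time: 3.3
position: [0.6059, -0.2031, 0.0508]
tool_rot: [1.0, -0.001, -0.001, -0.0]
ft_force: [0.9, 0.5, 0.6]
grip_width: 0.0869
grip_force: 0.0
```

Call:
servo_tool(rows=[-1,0,0,0.018,0,-1,0,0,0.012,0,-1,0,0,0.005,0,-1,0,0,0,0,0.1,0,0,0,0])

```text
time: 3.72
position: [0.608, -0.2027, 0.0186]
tool_rot: [1.0, -0.0, 0.001, 0.0]
ft_force: [-0.2, -0.6, 0.2]
grip_width: 0.0848
grip_force: 0.0
```

Call:
servo_tool(rows=[1,0,0,0,0,1,0,0,0,0,1,0,0,0,0,1,0,0,0,0,1,0,0,0,0])

```text
time: 4.13
position: [0.6077, -0.2018, 0.0181]
tool_rot: [1.0, 0.0, 0.0, 0.0]
ft_force: [0.2, 0.2, 0.9]
grip_width: 0.0548
grip_force: 0.0
```

Call:
servo_tool(rows=[1,0,0,0,0,1,0,0,0,0,1,0,0,0,0,1,0,0,0,0,1,0,0,0,0])

```text
time: 4.55
position: [0.6075, -0.2016, 0.0177]
tool_rot: [1.0, 0.0, 0.0, -0.0]
ft_force: [-0.5, 1.0, 1.4]
grip_width: 0.0412
grip_force: 20.0
```

Call:
servo_tool(rows=[1,0,0,-0.005,0,1,0,0,-0.015,0,1,0,0,-0.03,0,1,0,0,-0.03,0,1,0,0,-0.03,0])

```text
time: 4.97
position: [0.6069, -0.2016, 0.1283]
tool_rot: [1.0, -0.0, -0.001, -0.0]
ft_force: [1.1, 0.1, -0.1]
grip_width: 0.0414
grip_force: 20.0
```

Call:
servo_tool(rows=[1,-0.012,-0.036,0,0,1,-0.012,-0.036,0,0,1,-0.012,-0.036,0,0,1,-0.012,-0.036,0,0,1,-0.012,-0.036,0,0])

```text
time: 5.38
position: [0.5465, -0.0204, 0.1279]
tool_rot: [1.0, -0.0, 0.0, 0.0]
ft_force: [0.8, 0.2, -0.8]
grip_width: 0.0416
grip_force: 20.0
```

Call:
servo_tool(rows=[1,-0.012,-0.036,0,0,1,-0.012,-0.036,0,0,1,-0.012,-0.036,0,0,1,-0.012,-0.036,0,0,1,-0.012,-0.036,0,0])

```text
time: 5.8
position: [0.4867, 0.1598, 0.1278]
tool_rot: [1.0, -0.0, 0.0, -0.0]
ft_force: [0.4, 0.1, -0.6]
grip_width: 0.0414
grip_force: 20.0
```

Call:
servo_tool(rows=[1,-0.012,-0.036,0,0,1,-0.012,-0.036,0,0,1,-0.012,-0.036,0,0,1,-0.012,-0.036,0,0,1,-0.012,-0.036,0,0])

```text
time: 6.22
position: [0.4266, 0.3399, 0.1278]
tool_rot: [1.0, -0.0, 0.0, 0.0]
ft_force: [0.7, 0.6, -0.7]
grip_width: 0.0419
grip_force: 20.0
```

Call:
servo_tool(rows=[1,0,0,0,0,1,0,0,0.02,0,1,0,0,0.03,0,1,0,0,0.025,0,1,0,0,0,0])

```text
time: 6.63
position: [0.4245, 0.3365, 0.0488]
tool_rot: [1.0, 0.0, -0.004, 0.002]
ft_force: [-1.2, -0.2, -0.7]
grip_width: 0.0417
grip_force: 20.0
```

```bash
python3 - <<'E'
from h import *
o=robot.get_obs();print(o['time'],o['position'],o['tool_rot'],o['grip_width'],o['q'])
p=shot('top','box')
c=p['pixels'][150:310,120:380];cv2.imwrite('pics/boxc.png',cv2.resize(c[:,:,::-1],None,fx=3,fy=3))
for n in('top','scene'):
    p=robot.camera(n)
    print([(round(r['score'],2),np.round(r['at'],3)) for r in robot.place_of(p,'box_empties')[:1]])
E
```

```text
6.6333 [0.4244646  0.33647356 0.04879117] [ 9.99989753e-01  6.80456890e-05 -4.00156956e-03  2.11574134e-03] 0.04166614204817663 [ 4.63999946e-01  6.85730750e-01  1.76784885e+00 -3.16316517e-04
  6.97063772e-01  2.03490363e+00]
[]
[(0.68, array([ 0.423,  0.336, -0.002]))]
```

View pics/boxc.png

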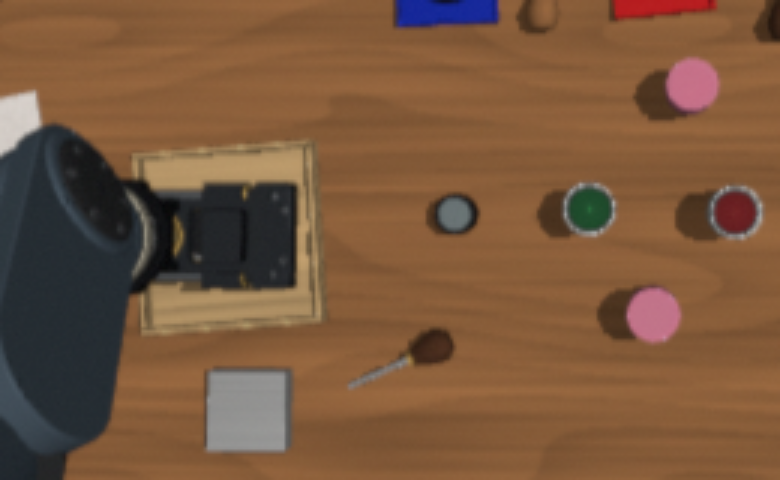

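The top view shows the gripper with the jar over the middle of the box (crop 230,240) and the other jars untouched.

Call:
servo_tool(rows=[1,0,0,0.018,0,1,0,0,0.01,0,1,0,0,0.005,0,1,0,0,0,0,1,0,0,0,0])

```text
time: 7.3
position: [0.4275, 0.3383, 0.0198]
tool_rot: [1.0, -0.0, -0.0, -0.0]
ft_force: [0.2, -0.0, -0.4]
grip_width: 0.0416
grip_force: 20.0
```

Call:
servo_tool(rows=[-0.6,0,0,0,0,-0.6,0,0,0,0,-0.6,0,0,0,0,-0.6,0,0,0,0,-0.6,0,0,0,0])

```text
time: 7.72
position: [0.4276, 0.3384, 0.0198]
tool_rot: [1.0, -0.0, 0.0, -0.0]
ft_force: [-0.1, 0.2, -0.8]
grip_width: 0.0655
grip_force: 0.0
```

Call:
servo_tool(rows=[-0.6,0,0,-0.01,0,-0.6,0,0,-0.03,0,-0.6,0,0,-0.035,0,-1,0,0,-0.035,0,-1,0,0,0,0])

```text
time: 8.13
position: [0.4314, 0.3405, 0.1364]
tool_rot: [1.0, 0.0, 0.006, -0.003]
ft_force: [1.6, 0.1, 0.1]
grip_width: 0.0764
grip_force: 0.0
```

```bash
python3 - <<'E'
from h import *
p=shot('scene','s2');c=p['pixels'][120:300,140:540];cv2.imwrite('pics/s2c.png',cv2.resize(c[:,:,::-1],None,fx=2,fy=2))
o=robot.get_obs();print(o['time'],o['position'],o['tool_rot'],o['grip_width'])
for n in('empty','red','blue','green','amber'):
    print(n,[(round(r['score'],2),np.round(r['at'],3)) for r in robot.place_of(p,f'jar_{n}_center')[:2]])
E
```

```text
8.1833 [0.43010028 0.33976963 0.13395243] [ 9.99988320e-01  8.88664710e-05  4.32136515e-03 -2.16299637e-03] 0.07985604109393082
empty [(0.78, array([0.428, 0.339, 0.031]))]
red [(0.9, array([ 0.442, -0.071,  0.025])), (0.76, array([ 0.543, -0.044,  0.029]))]
blue [(0.73, array([ 0.459, -0.326,  0.023]))]
green [(0.94, array([0.446, 0.036, 0.029])), (0.91, array([ 0.361, -0.012,  0.021]))]
amber [(0.89, array([ 0.439, -0.206,  0.023])), (0.44, array([ 0.64 ,  0.163, -0.001]))]
```

View pics/s2c.png

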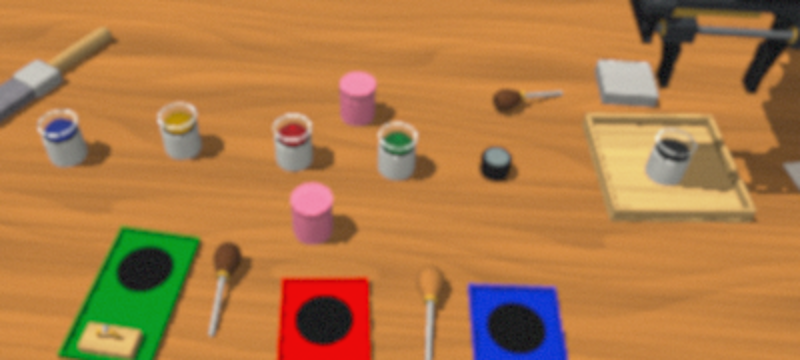

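The empty jar stands upright in the box (crop 668,155), and the other jars have not moved. Next is the green jar.

Call:
servo_tool(rows=[-1,0.0022,0.0374,0,0,-1,0.0022,0.0374,0,0,-1,0.0022,0.0374,0,0,-1,0.0022,0.0374,0,0,-1,0.0022,0.0374,0,0])

```text
time: 8.85
position: [0.4373, 0.1498, 0.1283]
tool_rot: [1.0, 0.0, -0.001, 0.0]
ft_force: [0.4, -0.4, 0.1]
grip_width: 0.0867
grip_force: 0.0
```

Call:
servo_tool(rows=[-1,0.0022,0.0374,0,0,-1,0.0022,0.0374,0,0,-1,0.0022,0.0374,0,0,-1,0,0,0,0,-1,0,0,0,0])

```text
time: 9.27
position: [0.4447, 0.0373, 0.1286]
tool_rot: [1.0, -0.003, -0.001, -0.0]
ft_force: [0.1, 0.4, -0.2]
grip_width: 0.0867
grip_force: 0.0
```

```bash
python3 - <<'E'
from h import *
o=robot.get_obs();print(o['time'],o['position'],o['tool_rot'],o['grip_width'])
E
```

```text
9.2667 [0.44471156 0.03729853 0.12860236] [ 9.99995780e-01 -2.64244554e-03 -1.17274432e-03 -2.84988893e-04] 0.08670291266017134
```

Call:
servo_tool(rows=[-1,0,0,0.03,0,-1,0,0,0.03,0,-1,0,0,0.03,0,-1,0,0,0.017,0,-1,0,0,0.007,0])

```text
time: 9.68
position: [0.4426, 0.0409, 0.0128]
tool_rot: [1.0, 0.001, -0.003, -0.001]
ft_force: [-0.7, 1.1, 0.1]
grip_width: 0.087
grip_force: 0.0
```

Call:
servo_tool(rows=[1,0,0,0,0,1,0,0,0,0,1,0,0,0,0,1,0,0,0,0,1,0,0,0,0])

```text
time: 10.1
position: [0.4458, 0.0391, 0.0166]
tool_rot: [1.0, 0.0, 0.001, 0.0]
ft_force: [0.8, -0.6, 0.1]
grip_width: 0.0615
grip_force: 0.0
```

Call:
servo_tool(rows=[1,0,0,0,0,1,0,0,0,0,1,0,0,0,0,1,0,0,0,0,1,0,0,0,0])

```text
time: 10.52
position: [0.4453, 0.039, 0.0159]
tool_rot: [1.0, -0.0, 0.0, 0.0]
ft_force: [-0.2, -0.5, 5.7]
grip_width: 0.0418
grip_force: 20.0
```

Call:
servo_tool(rows=[1,0,0,-0.005,0,1,0,0,-0.02,0,1,0,0,-0.03,0,1,0,0,-0.03,0,1,0,0,-0.03,0])

```text
time: 10.93
position: [0.4441, 0.0392, 0.1315]
tool_rot: [1.0, -0.0, -0.001, -0.0]
ft_force: [0.4, 0.3, -0.8]
grip_width: 0.0415
grip_force: 20.0
```

Call:
servo_tool(rows=[1,0.02035,0.0299,0,0,1,0.02035,0.0299,0,0,1,0.02035,0.0299,0,0,1,0.02035,0.0299,0,0,1,0.02035,0.0299,0,0])

```text
time: 11.35
position: [0.547, -0.1117, 0.1308]
tool_rot: [1.0, -0.0, -0.0, -0.0]
ft_force: [0.5, -0.0, -1.8]
grip_width: 0.0414
grip_force: 20.0
```

Call:
servo_tool(rows=[1,0.02035,0.0299,0,0,1,0.02035,0.0299,0,0,1,0.02035,0.0299,0,0,1,0,0,0.01,0,1,0,0,0.025,0])

```text
time: 11.77
position: [0.6116, -0.2039, 0.0983]
tool_rot: [1.0, -0.001, 0.004, 0.002]
ft_force: [0.3, 0.2, -0.8]
grip_width: 0.0415
grip_force: 20.0
```

Call:
servo_tool(rows=[1,0,0,0.03,0,1,0,0,0.02,0,1,0,0,0.008,0,1,0,0,0,0,1,0,0,0,0])

```text
time: 12.18
position: [0.6078, -0.2, 0.0376]
tool_rot: [1.0, 0.0, -0.0, -0.0]
ft_force: [-0.8, -1.1, 0.6]
grip_width: 0.0413
grip_force: 20.0
```

```bash
python3 - <<'E'
from h import *
o=robot.get_obs();print(o['time'],o['position'],o['tool_rot'],o['grip_width'])
p=shot('scene','s3');c=p['pixels'][190:320,130:330];cv2.imwrite('pics/s3c.png',cv2.resize(c[:,:,::-1],None,fx=3,fy=3))
print([(round(r['score'],2),np.round(r['at'],3)) for r in robot.place_of(p,'jar_green_center')[:2]])
E
```

```text
12.1833 [ 0.60780091 -0.19998302  0.03761422] [ 9.99999983e-01  2.22862547e-05 -1.55330471e-04 -9.72543226e-05] 0.041258321751947595
[(0.88, array([ 0.608, -0.201,  0.051])), (0.86, array([ 0.359, -0.012,  0.025]))]
```

View pics/s3c.png

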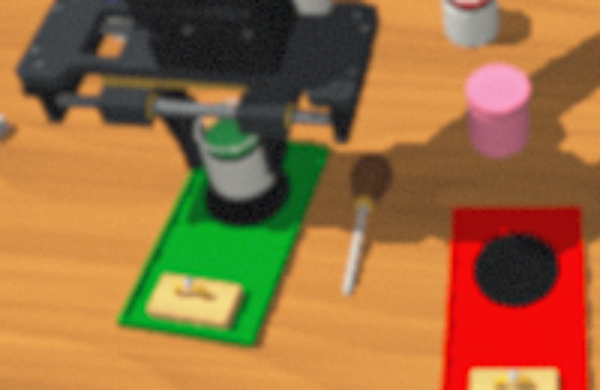

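The green jar hangs over the green pad (crop 240,170) and is centred. I'll lower and release it.

Call:
servo_tool(rows=[1,0,0,0.008,0,1,0,0,0.006,0,1,0,0,0.003,0,1,0,0,0,0,1,0,0,0,0])

```text
time: 12.7
position: [0.6077, -0.2, 0.0204]
tool_rot: [1.0, -0.0, -0.0, -0.0]
ft_force: [-1.0, 1.6, -0.8]
grip_width: 0.0413
grip_force: 20.0
```

Call:
servo_tool(rows=[-1,0,0,0,0,-1,0,0,0,0,-1,0,0,0,0,-1,0,0,0,0,-1,0,0,0,0])

```text
time: 13.12
position: [0.6079, -0.2001, 0.0207]
tool_rot: [1.0, -0.0, 0.0, 0.0]
ft_force: [0.2, -0.6, 0.4]
grip_width: 0.0674
grip_force: 0.0
```

Call:
servo_tool(rows=[-1,0,0,-0.01,0,-1,0,0,-0.03,0,-1,0,0,-0.035,0,-1,0,0,-0.035,0,-1,0,0,0,0])

```text
time: 13.53
position: [0.6126, -0.2024, 0.1389]
tool_rot: [1.0, 0.0, 0.007, 0.004]
ft_force: [0.8, -0.3, 1.1]
grip_width: 0.0866
grip_force: 0.0
```

Call:
servo_tool(rows=[-1,-0.033,-0.025,0,0,-1,-0.033,-0.025,0,0,-1,-0.033,-0.025,0,0,-1,-0.033,-0.025,0,0,-1,-0.033,-0.025,0,0])

```text
time: 13.95
position: [0.4412, -0.0741, 0.1311]
tool_rot: [1.0, -0.0, 0.0, 0.0]
ft_force: [0.3, -1.1, 0.2]
grip_width: 0.0871
grip_force: 0.0
```

Call:
servo_tool(rows=[-1,0,0,0,0,-1,0,0,0,0,-1,0,0,0,0,-1,0,0,0,0])

```text
time: 14.28
position: [0.445, -0.0763, 0.1312]
tool_rot: [1.0, -0.0, 0.002, 0.001]
ft_force: [0.1, -0.6, -0.5]
grip_width: 0.0872
grip_force: 0.0
```

```bash
python3 - <<'E'
from h import *
for n in('top','scene'):
    p=robot.camera(n)
    for q in('jar_red_center','jar_green_center','jar_blue_center','tray_red','tray_blue'):
        print(n,q,[(round(r['score'],2),np.round(r['at'],3)) for r in robot.place_of(p,q)[:3]])
E
```

```text
top jar_red_center [(0.77, array([ 0.546, -0.046,  0.023])), (0.39, array([ 0.611, -0.2  , -0.003]))]
top jar_green_center [(0.57, array([ 0.608, -0.202,  0.031])), (0.48, array([ 0.36 , -0.013,  0.025])), (0.15, array([ 0.654, -0.02 ,  0.004]))]
top jar_blue_center [(0.66, array([ 0.457, -0.329,  0.023])), (0.44, array([ 0.609, -0.2  , -0.003]))]
top tray_red [(0.84, array([ 0.652, -0.023,  0.004])), (0.63, array([ 0.457, -0.331,  0.019]))]
top tray_blue [(0.91, array([0.642, 0.159, 0.   ])), (0.16, array([ 0.607, -0.201, -0.002]))]
scene jar_red_center [(0.98, array([ 0.448, -0.076,  0.026])), (0.57, array([ 0.541, -0.041,  0.03 ]))]
scene jar_green_center [(0.95, array([ 0.609, -0.202,  0.033])), (0.67, array([ 0.358, -0.013,  0.02 ]))]
scene jar_blue_center [(0.62, array([ 0.458, -0.326,  0.025])), (0.37, array([0.425, 0.337, 0.001]))]
scene tray_red [(0.83, array([ 0.654, -0.022,  0.002]))]
scene tray_blue [(0.94, array([ 0.64 ,  0.165, -0.001]))]
```

Green is placed well. Now the red jar.

Call:
servo_tool(rows=[-1,0.001,0,0.03,0,-1,0,0,0.03,0,-1,0,0,0.03,0,-1,0,0,0.017,0,-1,0,0,0.007,0])

```text
time: 15.3
position: [0.4426, -0.0746, 0.0143]
tool_rot: [1.0, -0.0, -0.002, -0.001]
ft_force: [-1.3, 0.2, 0.7]
grip_width: 0.0871
grip_force: 0.0
```

Call:
servo_tool(rows=[1,0,0,0,0,1,0,0,0,0,1,0,0,0,0,1,0,0,0,0,1,0,0,0,0])

```text
time: 15.72
position: [0.4445, -0.0754, 0.0176]
tool_rot: [1.0, 0.0, 0.001, 0.0]
ft_force: [0.2, 0.5, -0.3]
grip_width: 0.0614
grip_force: 0.0
```

Call:
servo_tool(rows=[1,0,0,0,0,1,0,0,0,0,1,0,0,0,0,1,0,0,0,0,1,0,0,0,0])

```text
time: 16.13
position: [0.4441, -0.0752, 0.0169]
tool_rot: [1.0, 0.0, 0.0, 0.0]
ft_force: [-1.3, -0.1, 5.2]
grip_width: 0.0415
grip_force: 20.0
```

Call:
servo_tool(rows=[1,0,0,-0.005,0,1,0,0,-0.02,0,1,0,0,-0.03,0,1,0,0,-0.03,0,1,0,0,-0.03,0])

```text
time: 16.55
position: [0.443, -0.0747, 0.1325]
tool_rot: [1.0, -0.0, -0.001, -0.0]
ft_force: [0.7, -0.9, -0.9]
grip_width: 0.0414
grip_force: 20.0
```

Call:
servo_tool(rows=[1,0.0347,-0.00925,0,0,1,0.0347,-0.00925,0,0,1,0.0347,-0.00925,0,0,1,0.0347,-0.00925,0,0,1,0.0347,-0.00925,0,0])

```text
time: 16.97
position: [0.6182, -0.0281, 0.1317]
tool_rot: [1.0, -0.0, -0.0, -0.0]
ft_force: [0.2, -0.8, -0.4]
grip_width: 0.0415
grip_force: 20.0
```

Call:
servo_tool(rows=[1,0.0347,-0.00925,0,0,1,0,0,0,0,1,0,0,0.015,0,1,0,0,0.025,0,1,0,0,0.025,0])

```text
time: 17.38
position: [0.652, -0.0195, 0.0664]
tool_rot: [1.0, 0.0, 0.0, 0.0]
ft_force: [-0.9, -0.1, -0.8]
grip_width: 0.0415
grip_force: 20.0
```

Call:
servo_tool(rows=[1,0,0,0.018,0,1,0,0,0.01,0,1,0,0,0,0,1,0,0,0,0,1,0,0,0,0])

```text
time: 17.8
position: [0.6529, -0.0198, 0.0397]
tool_rot: [1.0, -0.0, 0.001, 0.0]
ft_force: [0.8, 0.1, -0.5]
grip_width: 0.0413
grip_force: 20.0
```

```bash
python3 - <<'E'
from h import *
o=robot.get_obs();print(o['time'],o['position'],o['tool_rot'],o['grip_width'])
p=shot('scene','s4');c=p['pixels'][200:340,180:440];cv2.imwrite('pics/s4c.png',cv2.resize(c[:,:,::-1],None,fx=3,fy=3))
print([(round(r['score'],2),np.round(r['at'],3)) for r in robot.place_of(p,'jar_red_center')[:2]])
E
```

```text
17.8 [ 0.65288306 -0.01983849  0.03974276] [ 9.99999442e-01 -5.15232575e-05  1.03842319e-03  1.87196777e-04] 0.04130432503606994
[(0.69, array([ 0.653, -0.017,  0.049]))]
```

View pics/s4c.png

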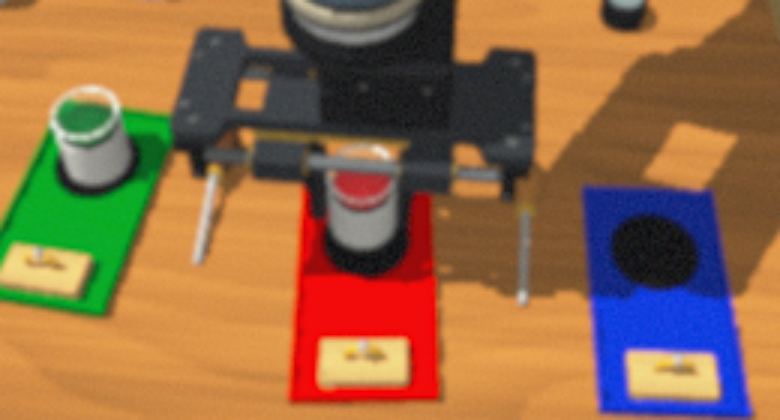

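The red jar is over the red pad (crop 365,240), and green stands centred on its pad (95,160). Lower and release.

Call:
servo_tool(rows=[1,0,0,0.008,0,1,0,0,0.006,0,1,0,0,0.0035,0,1,0,0,0,0,1,0,0,0,0])

```text
time: 18.32
position: [0.6518, -0.0196, 0.0208]
tool_rot: [1.0, -0.0, -0.0, -0.0]
ft_force: [0.0, -0.3, 0.3]
grip_width: 0.0416
grip_force: 20.0
```

Call:
servo_tool(rows=[-1,0,0,0,0,-1,0,0,0,0,-1,0,0,0,0,-1,0,0,0,0,-1,0,0,0,0])

```text
time: 18.73
position: [0.6521, -0.0196, 0.0211]
tool_rot: [1.0, -0.0, 0.0, 0.0]
ft_force: [-0.0, 0.2, 0.5]
grip_width: 0.0673
grip_force: 0.0
```

Call:
servo_tool(rows=[-1,0,0,-0.01,0,-1,0,0,-0.03,0,-1,0,0,-0.035,0,-1,0,0,-0.035,0,-1,0,0,0,0])

```text
time: 19.15
position: [0.6573, -0.0205, 0.1396]
tool_rot: [1.0, 0.0, 0.008, 0.002]
ft_force: [0.6, -0.6, 1.1]
grip_width: 0.0867
grip_force: 0.0
```

Call:
servo_tool(rows=[-1,-0.0194,0.03075,0,0,-1,-0.0194,0.03075,0,0,-1,-0.0194,0.03075,0,0,-1,-0.0194,0.03075,0,0,-1,-0.0194,0.03075,0,0])

```text
time: 19.57
position: [0.5542, -0.1745, 0.1319]
tool_rot: [1.0, 0.0, 0.001, 0.0]
ft_force: [0.1, -0.4, 0.2]
grip_width: 0.087
grip_force: 0.0
```

Call:
servo_tool(rows=[-1,-0.0194,0.03075,0,0,-1,-0.0194,0.03075,0,0,-1,-0.0194,0.03075,0,0,-1,-0.0194,0.03075,0,0,-1,-0.0194,0.03075,0,0])

```text
time: 19.98
position: [0.4571, -0.3286, 0.1318]
tool_rot: [1.0, -0.0, 0.0, 0.0]
ft_force: [1.1, -1.5, -0.5]
grip_width: 0.0869
grip_force: 0.0
```

Call:
servo_tool(rows=[-1,0,0,0,0,-1,0,0,0,0,-1,0,0,0,0,-1,0,0,0,0])

```text
time: 20.32
position: [0.4584, -0.326, 0.1313]
tool_rot: [1.0, 0.001, 0.0, -0.0]
ft_force: [0.2, -0.2, 0.5]
grip_width: 0.0873
grip_force: 0.0
```

```bash
python3 - <<'E'
from h import *
o=robot.get_obs();print(o['time'],o['position'],o['tool_rot'],o['grip_width'])
for n in('top','scene'):
    p=robot.camera(n)
    for q in('jar_red_center','jar_amber_center','jar_blue_center'):
        print(n,q,[(round(r['score'],2),np.round(r['at'],3)) for r in robot.place_of(p,q)[:3]])
E
```

```text
20.3167 [ 0.45843091 -0.32597921  0.13128532] [ 9.99999821e-01  5.68362452e-04  4.49525972e-05 -1.78971194e-04] 0.0873462496518897
top jar_red_center [(0.63, array([ 0.54 , -0.044,  0.027])), (0.54, array([ 0.649, -0.019,  0.032]))]
top jar_amber_center [(0.51, array([ 0.439, -0.202,  0.021]))]
top jar_blue_center []
scene jar_red_center [(0.73, array([ 0.541, -0.04 ,  0.03 ])), (0.65, array([ 0.651, -0.015,  0.03 ]))]
scene jar_amber_center [(0.72, array([ 0.436, -0.205,  0.023])), (0.6, array([ 0.426,  0.334, -0.001]))]
scene jar_blue_center [(0.84, array([ 0.46 , -0.326,  0.022]))]
```

Call:
servo_tool(rows=[-1,0,0,0.03,0,-1,0,0,0.03,0,-1,0,0,0.03,0,-1,0,0,0.017,0,-1,0,0,0.007,0])

```text
time: 21.13
position: [0.4567, -0.3256, 0.0143]
tool_rot: [1.0, 0.0, -0.002, -0.002]
ft_force: [-0.5, -0.1, 0.3]
grip_width: 0.0873
grip_force: 0.0
```

Call:
servo_tool(rows=[1,0,0,0,0,1,0,0,0,0,1,0,0,0,0,1,0,0,0,0,1,0,0,0,0])

```text
time: 21.55
position: [0.4587, -0.3278, 0.0184]
tool_rot: [1.0, 0.0, 0.001, 0.001]
ft_force: [0.1, -0.7, -0.2]
grip_width: 0.0618
grip_force: 0.0
```

Call:
servo_tool(rows=[1,0,0,0,0,1,0,0,0,0,1,0,0,0,0,1,0,0,0,0,1,0,0,0,0])

```text
time: 21.97
position: [0.4583, -0.3275, 0.0175]
tool_rot: [1.0, 0.0, 0.0, 0.0]
ft_force: [-0.3, -0.8, 3.6]
grip_width: 0.0413
grip_force: 20.0
```

Call:
servo_tool(rows=[1,0,0,-0.005,0,1,0,0,-0.02,0,1,0,0,-0.03,0,1,0,0,-0.03,0,1,0,0,-0.03,0])

```text
time: 22.38
position: [0.4574, -0.3264, 0.1328]
tool_rot: [1.0, -0.0, -0.001, -0.001]
ft_force: [0.2, -0.2, -1.1]
grip_width: 0.0415
grip_force: 20.0
```

Call:
servo_tool(rows=[1,0.0132,-0.0349,0,0,1,0.0132,-0.0349,0,0,1,0.0132,-0.0349,0,0,1,0.0132,-0.0349,0,0,1,0.0132,-0.0349,0,0])

```text
time: 22.8
position: [0.5239, -0.1508, 0.1321]
tool_rot: [1.0, -0.0, -0.0, -0.0]
ft_force: [-0.1, -0.5, -1.4]
grip_width: 0.0412
grip_force: 20.0
```

Call:
servo_tool(rows=[1,0.0132,-0.0349,0,0,1,0.0132,-0.0349,0,0,1,0.0132,-0.0349,0,0,1,0.0132,-0.0349,0,0,1,0.0132,-0.0349,0,0])

```text
time: 23.22
position: [0.5898, 0.024, 0.1319]
tool_rot: [1.0, 0.0, -0.001, -0.0]
ft_force: [0.9, -0.4, -0.7]
grip_width: 0.0417
grip_force: 20.0
```

Call:
servo_tool(rows=[1,0.0132,-0.0349,0,0,1,0.0132,-0.0349,0,0,1,0.0132,-0.0349,0,0,1,0.0132,-0.0349,0,0,1,0,0,0,0])

```text
time: 23.63
position: [0.6445, 0.1684, 0.1321]
tool_rot: [1.0, 0.003, 0.002, -0.002]
ft_force: [-0.0, -0.2, 0.0]
grip_width: 0.0415
grip_force: 20.0
```

Call:
servo_tool(rows=[1,0,0,0.02,0,1,0,0,0.03,0,1,0,0,0.03,0,1,0,0,0.013,0,1,0,0,0,0])

```text
time: 24.05
position: [0.6391, 0.1609, 0.035]
tool_rot: [1.0, -0.0, -0.005, 0.0]
ft_force: [-0.1, -0.6, -1.1]
grip_width: 0.0416
grip_force: 20.0
```

```bash
python3 - <<'E'
from h import *
p=shot('scene','s5');c=p['pixels'][200:340,180:440];cv2.imwrite('pics/s5c.png',cv2.resize(c[:,:,::-1],None,fx=3,fy=3))
o=robot.get_obs();print(o['time'],o['position'],o['tool_rot'],o['grip_width'])
print([(round(r['score'],2),np.round(r['at'],3)) for r in robot.place_of(p,'jar_blue_center')[:2]])
E
```

```text
24.1 [0.64110699 0.16105164 0.03733616] [ 9.99997155e-01 -1.57473549e-04 -2.37307225e-03  1.82641653e-04] 0.0411365776231228
[(0.94, array([0.641, 0.166, 0.042]))]
```

View pics/s5c.png

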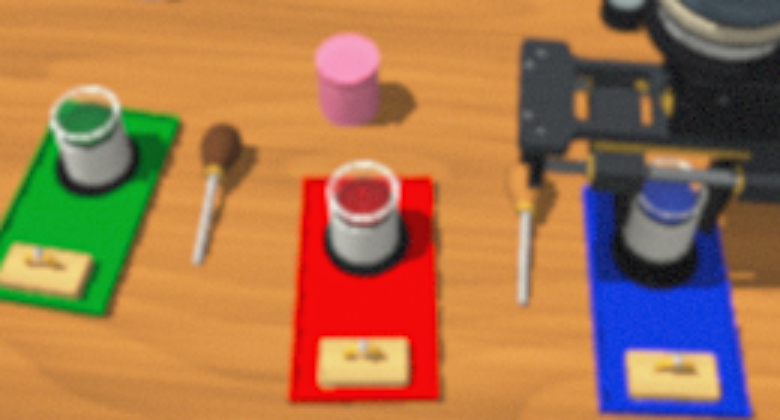

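The blue jar hangs over the blue pad (crop 660,230), and red (365,215) and green (95,140) stand on their pads. Lower, release, retreat.

Call:
servo_tool(rows=[1,0,0,0,0,1,0,0,0.008,0,1,0,0,0.006,0,1,0,0,0.0035,0,1,0,0,0,0])

```text
time: 24.57
position: [0.6428, 0.1615, 0.0215]
tool_rot: [1.0, -0.0, -0.0, -0.0]
ft_force: [0.4, -0.1, -1.5]
grip_width: 0.0414
grip_force: 20.0
```

Call:
servo_tool(rows=[1,0,0,0,0,1,0,0,0,0,-1,0,0,0,0,-1,0,0,0,0,-1,0,0,0,0])

```text
time: 24.98
position: [0.643, 0.1615, 0.0217]
tool_rot: [1.0, -0.0, 0.0, -0.0]
ft_force: [-0.0, 0.5, -0.1]
grip_width: 0.0543
grip_force: 0.0
```

Call:
servo_tool(rows=[-1,0,0,0,0,-1,0,0,0,0,-1,0,0,0,0,-1,0,0,0,0,-1,0,0,-0.01,0])

```text
time: 25.4
position: [0.6412, 0.1613, 0.03]
tool_rot: [1.0, -0.0, -0.002, 0.0]
ft_force: [0.2, 0.4, 0.1]
grip_width: 0.084
grip_force: 0.0
```

Call:
servo_tool(rows=[-1,0,0,-0.03,0,-1,0,0,-0.035,0,-1,0,0,-0.035,0,-1,0,0,-0.03,0,-1,0,0,-0.02,0])

```text
time: 25.82
position: [0.6444, 0.1617, 0.1863]
tool_rot: [1.0, 0.0, 0.003, -0.0]
ft_force: [0.7, -0.3, -0.2]
grip_width: 0.0867
grip_force: 0.0
```

Call:
servo_tool(rows=[-1,-0.035,0,0,0,-1,-0.035,0,0,0,-1,-0.035,0,0,0,-1,-0.035,0,0,0,-1,0,0,0,0])

```text
time: 26.23
position: [0.4921, 0.1615, 0.181]
tool_rot: [1.0, 0.001, -0.007, 0.001]
ft_force: [-0.8, 0.7, -0.4]
grip_width: 0.087
grip_force: 0.0
```

```bash
python3 - <<'E'
from h import *
o=robot.get_obs();print(o['time'],o['position'],o['grip_width'])
for n in('top','scene'):
    p=shot(n,n+'9')
    for q in('red','blue','green','amber','empty'):
        print(n,q,[(round(r['score'],2),np.round(r['at'],3)) for r in robot.place_of(p,f'jar_{q}_center')[:3]])
E
```

```text
26.2333 [0.49212289 0.16148269 0.18098988] 0.08700963520331538
top red [(0.77, array([ 0.65 , -0.019,  0.029])), (0.52, array([ 0.544, -0.041,  0.022]))]
top blue [(0.82, array([0.64 , 0.165, 0.025]))]
top green [(0.84, array([ 0.607, -0.202,  0.028])), (0.73, array([ 0.358, -0.009,  0.023]))]
top amber [(0.77, array([ 0.439, -0.204,  0.021])), (0.25, array([0.428, 0.335, 0.036]))]
top empty [(0.9, array([0.43 , 0.338, 0.034]))]
scene red [(0.81, array([ 0.65 , -0.016,  0.029])), (0.63, array([ 0.544, -0.042,  0.028]))]
scene blue [(0.67, array([0.646, 0.164, 0.027]))]
scene green [(0.96, array([ 0.608, -0.204,  0.033])), (0.62, array([ 0.361, -0.009,  0.024]))]
scene amber [(0.71, array([ 0.435, -0.204,  0.024]))]
scene empty [(0.77, array([0.427, 0.339, 0.03 ])), (0.35, array([ 0.651, -0.019,  0.03 ]))]
```

View pics/scene9.png

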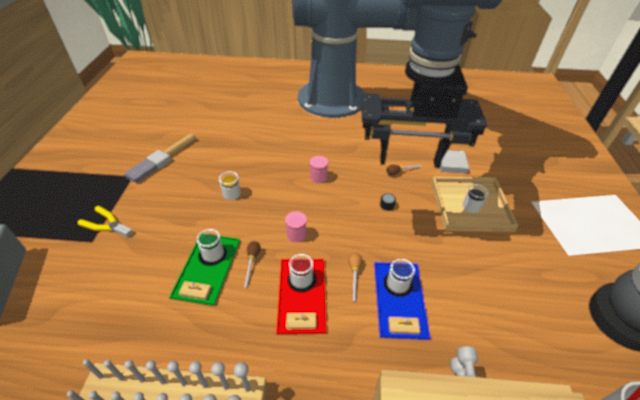

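All three coloured jars stand on their pads: green (210,247), red (301,272), blue (400,277). The empty jar is in the box (475,200), and amber (230,186) has not moved.

```bash
python3 -c "
from rig import robot
print(robot.hand_in())"
```

```text
the job is handed in; nothing more can be done
None
```

The job is handed in at about 26 s: the empty jar was boxed first, the red, blue and green jars stand within about 5 mm of their pad centres by camera estimate, and amber was never touched; the hand-in returned no verdict.

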